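# Press a watch back home on the ratchet press

## Task

Close the watch on the bench press: push the carrier with the watch fully home under the plunger, then press the ratchet lever's handle down to its third notch, no further, and let go so that the ratchet holds it there. Then press the release button on top of the press and hold it down until the lever has sprung all the way back up, leaving the watch under the plunger with its back pressed flush, the button free and the trays and tools around it where they are.

Things in the scene. Friction and masses are not known exactly. Their poses are not given: they have to be found in the camera images.
- press: Bench press fixed to the table: base plate x -100 to 90, y -95 to 60 mm, 20 mm thick; grey column at its back and head (x -20 to 90, y -30 to 30, z 135 to 195 mm). Origin on the table right below the plunger's axis; x points away from the press's front (carrier side, roughly facing the robot), z up. The plunger's white pad hangs 63 mm up and follows the lever down, 30 mm per rad.
- carrier (a joint): Carrier slide, m: 0 = fully home under the plunger, at its stop; grows as it comes out along the press's -x (travel 75 mm); starts partly out; 2 N moves it. An aluminium plate 66 mm wide (top 32 mm above the table) bearing a steel watch case, 40 mm diameter, 12 mm high, face down.
- carrier_tab (a point): Centre of the top edge of the carrier's upright aluminium tab, 66 mm above the table. The tab is 12 mm thick (press x), 34 mm wide (press y) and stands 34 mm above the carrier plate; it is 85 mm in front of the watch's centre.
- lever (a joint): Ratchet lever, rad: 0 = up at rest, grows as the handle goes down on the press's front side, end 1.2. Pivot at press x 30, y -75, z 130 mm, axis along press y. A spring drives it up. Five notches hold it at 0.22, 0.44, 0.66 (third), 0.88, 1.10: push about 0.03 past a notch, let go, and it settles on it. Needs 2 to 8 N at the handle; the watch's back goes in between notches two and three.
- handle: Lever handle: black round revolving grip bar, 22 mm diameter, along press y. Origin on the bar's axis; the bar spans y -36 to +28 mm from it. It is 140 mm from the pivot axis and 38 mm outward (press -y) of the steel lever arm. At lever angle q the line from pivot to bar rises 0.96 - q rad above level, towards the press's front.
- button (a joint): Release button, m: 0 = out, 7 mm = fully down (3 N to start, 7 N at the bottom). Pressed 4 to 5 mm or more it frees the ratchet; it moves a little by itself as the ratchet clicks.
- button_top (a point): Centre of the top of the round steel release button (28 mm diameter) on top of the press head, 215 mm above the table; pressed straight down.
- case_back (a joint): How far the watch's back has been pressed into the case, m: 0 = standing 4 mm proud of the case, 4 mm = flush. It stays where it was pressed.
- back_top (a point): Centre of the top face of the watch's steel back, a disc of 33 mm diameter.
- tray_a: Loose white open tray of brass parts, 85 x 70 x 18 mm, left of the press (its +y side). Origin at the centre of its underside.
- driver_a: Loose watchmaker's screwdriver, 117 mm long, 8 mm thick, lying right of the press (its -y side). Origin under its middle, x along it.
- oil_jar: Small amber jar with black cap, 32 mm diameter, 45 mm high, left of the press at the back. Origin at the centre of its underside.
- loupe: Black eye loupe, a stub cone 34 mm diameter, 28 mm high, in front and to the left of the press. Origin at the centre of its underside.

How it is judged (in metres and radians):
On the way, in this order (a step that is already met when the one before it is completed fails the run):
1. the carrier is pushed fully home (value of joint carrier below 0.003 m), for 0.2 s.
2. the lever, let go, is held by the ratchet in the third notch and the watch's back is pressed in (value of joint lever between 0.62 and 0.8 rad and value of joint case_back above 0.003 m and value of joint carrier below 0.003 m and velocity of joint lever below 0.2 rad/s and contact force between the fingers and handle below 0.3 N), for 0.3 s.
3. the release button is pressed (value of joint button above 0.0025 m), for 0.05 s.
4. the lever is back up (value of joint lever below 0.06 rad), for 0.1 s.
At the end, for the whole second after the job is handed in: The carrier is home (within 3 mm), the watch's back is pressed in flush (within 1 mm), the lever is up at rest (within 0.06 rad), the button is out (within 1.5 mm) (value of joint carrier below 0.003 m and value of joint case_back above 0.003 m and value of joint lever below 0.06 rad and value of joint button below 0.0015 m and velocity of joint lever below 0.1 rad/s); the robot touches nothing.
It fails at once if the lever is pushed on to the fourth notch (past 0.87 rad) (value of joint lever above 0.87 rad).
It fails at once if a tray, tool, jar or loupe near the press is shoved more than 30 mm (distance of any of tray_a, driver_a, oil_jar, loupe from where it was at the start of the episode above 0.03 m).
It also fails if it takes over 46 s, if anything falls off the work surface, if the arm or the gripper's body presses on something with over 40 N, if the wrist force passes 120 N, or if a joint passes its speed limit or range.

## Robot

A 6-joint arm with a two-finger parallel gripper is mounted at the origin on the work surface. World frame = base frame: x ahead of the robot, y to its left, z up, the work surface at z = 0. Lengths are in m, angles in degrees, forces in N, time in s.
With the tool pointing down it reaches from about 0.4 to 0.825 m from the base axis. Payload 7 kg.
Tool frame: the origin (TCP) lies midway between the tips of the shut fingers; the grasp point (between the pads) lies r.grip_depth behind it (r.grip_depth is the distance from the TCP to the grasp point, in m); z points along the fingers, y is the direction in which the jaws open and shut (so a half turn about z gives the same grasp; the last joint's range is limited). The gripper opens to 88 mm and grips with 3 to 60 N. Pads are 19 mm wide; open, the fingers measure 130 mm over their backs; the gripper's body (78 mm by 193 mm) begins 47 mm behind the grasp point.
Start: joints at [90.189, 20.546, 0.682, 0, -70.136, -16.507], TCP at [0.19, 0.648, 0.227] pointing down, gripper open.
Joint ranges: [-176.03, 176.03], [-82.01, 121.73], [-58.28, 71.71], [-173.87, 95.51], [-174.79, -0.11], [-173.66, 173.66]. Speed limits (degrees/s): [136.94, 136.94, 172.46, 180, 180, 180].

## Interface

Orientations are given as [roll, pitch, yaw] about the fixed x, y, z axes, in that order (R = Rz(yaw) Ry(pitch) Rx(roll)).
In Python, from plant import r, imaging, close_job gives the robot as it stands.
- The arm moves only by the tool step_arm, never from a script. Its argument "commands" is a list of rows, each a list of 2 entries, a list of its own where there are three numbers: the shift along the tool's x, y, z in mm, then the turn about the tool's z in degrees. In form: [[[x, y, z], twist], ...]. A call has 1 to 20 rows; each row shifts and turns the commanded pose from where the row before left it, along the tool's axes as they then stand; what a row does not reach is not made up. A row lasts 1/8 s, in which the tool goes at most 62.5 mm and 10.7 degrees, less where a joint would pass 70% of its speed; a pose out of reach is approached as far as the arm can. A call with a gripper value outside its range is refused whole. "gripper" is the closure, from 0 (fully open) to 1 (shut), set as the call begins (left out, the last holds). The fingers move at their own pace and stop on an object; "grip_force" is the grip in N (left out, the last holds). Time passes only in rows, so rows that do not move let the fingers close. It gives the time, the measured TCP pose, the force and the opening at its end, in the units of the state.
- r.get_state(): the state, without advancing time (a new reading comes with each control period).
- imaging.capture(name): name is "scene" or "top" or "wrist"; returns a dict with "img" (480x640x3 uint8, red, green, blue), "z_map" (480x640 float32, m along the optical axis (not along the pixel's ray), 0 where there is no reading), "vfov" (degrees; the focal length in pixels is half the picture's height over the tangent of half this angle, whatever the lens; pixels are square), "cx", "cy" (the principal point, pixels), "D" ([k1, k2, p1, p2, k3] as OpenCV has them; the pictures are not rectified), "extrinsics" (4x4, takes a point from camera to world coordinates); the wrist camera has in their place "T_tool_cam" (4x4, takes a point from camera to tool coordinates, whose origin is the TCP and whose axes are the flange's). Camera axes: x right, y down, z forward; pixel columns grow to the right and rows downward; lengths in m; the calibration is good to about 2 mm. A picture is of the moment at which its call begins: read the wrist's pose just before it.
- close_job(): hands the job in, once; it reports no verdict.
The state is a dict: "time_s": time; "joints": joint angles; "qd": joint speeds; "joint_torque": joint torques, N m; "tcp_pos": TCP position; "eef_rot": TCP orientation; "contact_force": force on the tool from outside, world axes, zero at the start; "moment": the same for the moment, N m; "gripper_width": finger opening in m.
Only numpy, scipy, OpenCV 4.12 (cv2) and the standard library are available. Lean on these libraries where they do the work, as an engineer would, in place of code of your own. Each camera call takes 0.05 s, during which the arm holds its last target.

## Working session

There is one attempt and no reset: what is moved stays moved. The work goes in short steps, Python scripts to look and compute and a tool call to move; the robot and the scene stay as the last step left them, time stands still between calls to the robot, and variables do not carry over. Pictures are saved under pics/ and viewed, and the job is handed in when it is done.

Besides the shell and the picture viewer there is one more tool, called by a JSON object that holds its "api" and its "payload". step_arm: Moves the arm, as the interface text tells. Its arguments: {"type":"object","properties":{"commands":{"type":"array","items":{"type":"array"}},"gripper":{"type":"number"},"grip_force":{"type":"number"}},"required":["commands"]}

```bash
ls; mkdir -p pics; python3 - <<'E'
from plant import r, imaging
import cv2, numpy as np, pickle
s=r.get_state(); print(s, r.grip_depth)
for n in ["scene","top","wrist"]:
    c=imaging.capture(n); pickle.dump(c,open(f"{n}.pkl","wb"))
    cv2.imwrite(f"pics/{n}0.png",c["img"][:,:,::-1])
    print(n,c["vfov"],c["cx"],c["cy"],c["D"],c.get("extrinsics",c.get("T_tool_cam")), (c["z_map"]>0).mean())
E
```

```text
pics
{'time_s': 0.0, 'joints': array([ 9.01903816e+01,  2.05905132e+01,  6.31874359e-01, -1.99231173e-02,
       -7.01345078e+01, -1.65070204e+01]), 'qd': array([-0.04240466, -0.02724348,  0.00703992,  0.00340021,  0.03855205,
        0.00702013]), 'joint_torque': array([-2.37888671e-03, -5.82723463e+01,  2.93076038e+01,  6.99756458e+00,
        7.07656582e-03, -1.57113959e-04]), 'tcp_pos': array([0.18952648, 0.64732652, 0.22561928]), 'eef_rot': array([ 1.79905371e+02, -8.51160682e-03, -1.63234171e+01]), 'contact_force': array([-0.54068995,  1.23537608,  0.12607545]), 'moment': array([-0.00390957, -0.03459475,  0.06619255]), 'gripper_width': 0.08765114850562984} 0.0188
scene 51.48905299469067 323.04273167502123 225.19191241350427 [-0.04616255  0.          0.          0.          0.        ] [[-0.79681988 -0.44970423  0.40353957  0.29737643]
 [-0.60417682  0.58532079 -0.54071244  0.46179491]
 [ 0.00696058 -0.67465968 -0.73809611  0.70977223]
 [ 0.          0.          0.          1.        ]] 0.9957877604166666
top 47.950776100485605 319.75559907162017 240.99131124013937 [-0.03567333  0.          0.          0.          0.        ] [[-0.02212654 -0.98748301  0.15616571  0.48283039]
 [-0.99959735  0.019076   -0.02100595  0.06216544]
 [ 0.017764   -0.15656761 -0.98750748  0.96902751]
 [ 0.          0.          0.          1.        ]] 0.9960774739583333
wrist 60.42972659691337 320.53922760961177 242.04704243544703 [-0.07853895  0.          0.          0.          0.        ] [[ 5.05425648e-04 -9.67501830e-01 -2.52863508e-01  6.77632361e-02]
 [ 9.99999867e-01  5.14951361e-04  2.85102293e-05  3.52192633e-04]
 [ 1.02628709e-04 -2.52863489e-01  9.67501962e-01 -1.58319073e-01]
 [ 0.00000000e+00  0.00000000e+00  0.00000000e+00  1.00000000e+00]] 0.9830078125
```

View pics/scene0.png

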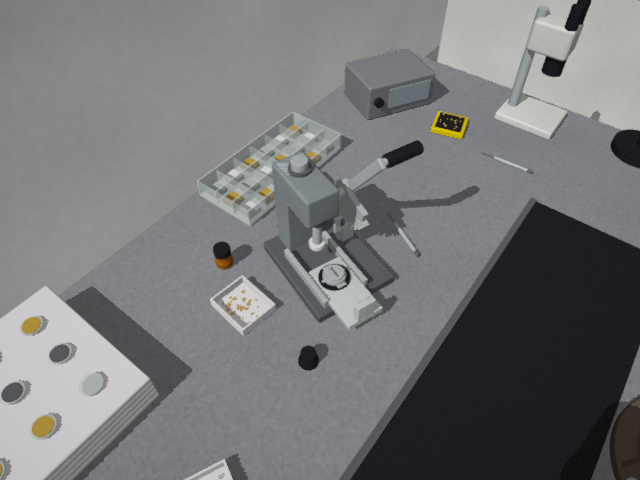

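View pics/top0.png

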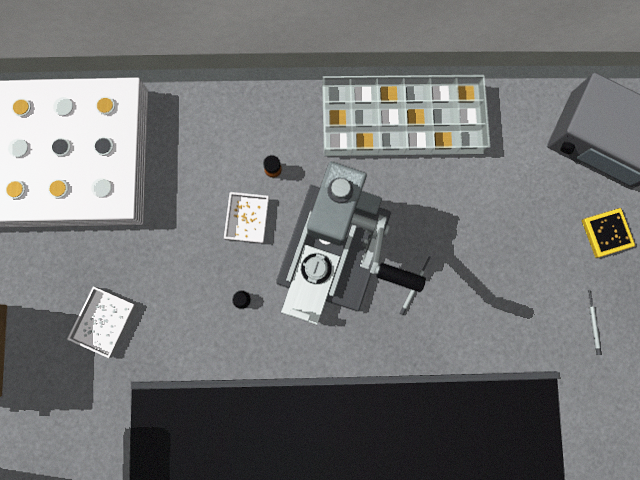

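View pics/wrist0.png

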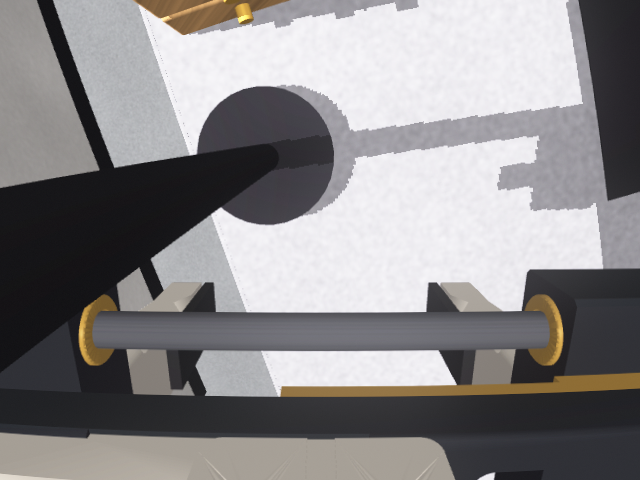

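```bash
cat > h.py <<'E'
import cv2, numpy as np, pickle
def K(c):
    h=c["img"].shape[0]; f=h/2/np.tan(np.radians(c["vfov"]/2))
    return np.array([[f,0,c["cx"]],[0,f,c["cy"]],[0,0,1.]])
def cloud(c,T=None):
    T=c["extrinsics"] if T is None else T
    v,u=np.mgrid[0:480,0:640]
    p=cv2.undistortPoints(np.stack([u,v],-1).reshape(-1,1,2).astype(float),K(c),np.array(c["D"])).reshape(480,640,2)
    z=c["z_map"]; P=np.dstack([p*z[...,None],z])
    return P@T[:3,:3].T+T[:3,3]
def onplane(c,uv,h,T=None):
    T=c["extrinsics"] if T is None else T
    p=cv2.undistortPoints(np.array(uv,float).reshape(-1,1,2),K(c),np.array(c["D"])).reshape(-1,2)
    d=np.c_[p,np.ones(len(p))]@T[:3,:3].T
    return T[:3,3]+d*((h-T[2,3])/d[:,2])[:,None]
def proj(c,P,T=None):
    T=c["extrinsics"] if T is None else T
    M=np.linalg.inv(T)
    q,_=cv2.projectPoints(np.array(P,float).reshape(-1,1,3),cv2.Rodrigues(M[:3,:3])[0],M[:3,3],K(c),np.array(c["D"])); return q.reshape(-1,2)
E
python3 - <<'E'
from h import *
for n in ["top","scene"]:
    c=pickle.load(open(n+".pkl","rb")); W=cloud(c); 
    roi=np.zeros((480,640),bool)
    if n=="top": roi[150:340,270:440]=1
    else: roi[140:335,255:430]=1
    Z=W[...,2]
    for name,lo,hi in [("button",.208,.222),("head",.188,.202),("tab",.060,.072),("plate",.027,.037),("wtop",.042,.052),("base",.015,.025)]:
        m=roi&(Z>lo)&(Z<hi)
        m=cv2.morphologyEx(m.astype(np.uint8),cv2.MORPH_OPEN,np.ones((3,3)))
        k,l,st,ce=cv2.connectedComponentsWithStats(m)
        for i in range(1,k):
            if st[i,4]<40: continue
            P=W[l==i]; (a,b,ang)=cv2.minAreaRect((P[:,:2]*1000).astype(np.float32))
            print(n,name,st[i,4],ce[i].round(),P.mean(0).round(4),"rect",np.round(a,1),np.round(b,1),round(ang,1))
    g=c["img"].max(2); m=roi&(g<45)&(Z>.1); 
    if m.sum(): 
        k,l,st,ce=cv2.connectedComponentsWithStats(m.astype(np.uint8)); i=1+st[1:,4].argmax()
        P=W[l==i]; print("handle",st[i],P.min(0),P.max(0),P.mean(0)); 
        mu=P.mean(0);_,_,V=np.linalg.svd(P-mu); t=(P-mu)@V[0]; print(V[0],mu+V[0]*t.min(),mu+V[0]*t.max())
E
```

```text
top button 287 [340. 188.] [0.6788 0.015  0.2143] rect [679.1  15.2] [26.  26.7] 87.3
top head 2463 [336. 203.] [0.6623 0.0212 0.1945] rect [666.4  19.8] [ 60.2 109.2] 69.8
top tab 146 [299. 314.] [0.504  0.0796 0.0655] rect [503.9  79.6] [33.8 12. ] 70.3
top plate 1920 [309. 287.] [0.5515 0.0625 0.0319] rect [557.2  60.4] [ 66.1 125.1] 70.2
top wtop 116 [274. 163.] [0.7706 0.1205 0.0449] rect [770.9 119.7] [16.1 26.6] 89.5
top wtop 359 [316. 267.] [0.5834 0.0509 0.0469] rect [582.2  50.8] [36.3 34.9] 88.9
top base 967 [296. 236.] [0.6439 0.0831 0.0197] rect [646.2  81.5] [ 25.9 188.1] 72.1
top base 89 [384. 213.] [ 0.6814 -0.0753  0.0194] rect [680.6 -74. ] [22.9 16.7] 70.9
top base 1795 [352. 274.] [ 0.5725 -0.0143  0.0196] rect [585.1 -20. ] [ 60.5 144. ] 68.6
top base 346 [324. 245.] [0.625  0.0347 0.0199] rect [626.   35.7] [70.2 19.5] 72.0
handle [377 263  49  29 730] [ 0.52656344 -0.09334241  0.24218927] [ 0.56497474 -0.02880402  0.25855743] [ 0.54511166 -0.06070488  0.25270412]
[-0.34240468 -0.939522   -0.0075795 ] [ 0.5560646  -0.0306512   0.25294658] [ 0.53412696 -0.0908457
[... 1508 characters left out ...]
] 3.3
scene base 47 [263. 163.] [ 0.8835 -0.1088  0.0196] rect [ 884.7 -107.7] [29.9 14. ] 64.8
scene base 41 [261. 209.] [ 0.7944 -0.0027  0.0206] rect [794.3  -3.4] [ 3.6 36.5] 2.6
scene base 1511 [361. 257.] [ 0.576  -0.0229  0.0204] rect [593.9 -28.5] [ 55.9 172.3] 67.5
scene base 1227 [296. 278.] [0.6395 0.0806 0.0202] rect [641.7  76.3] [ 31.2 190.8] 69.2
scene base 759 [313. 256.] [0.6434 0.0269 0.0206] rect [645.5  21.7] [64.8 60. ] 69.4
handle [383 141  40  26 503] [ 0.29737643 -0.08961832  0.24043271] [0.56117014 0.46179491 0.70977223] [ 0.53936331 -0.05519624  0.25376138]
[-0.28354401  0.75449752  0.59189212] [ 0.54647371 -0.07411668  0.23891857] [0.3327755  0.49452439 0.68500907]
```

```bash
python3 - <<'E'
from h import *
from scipy.spatial.transform import Rotation as R
T=np.eye(4);T[:3,:3]=R.from_euler('xyz',[179.9,0,-16.32],degrees=True).as_matrix();T[:3,3]=[.1895,.6473,.2256]
Ps=[]
for n in ["top","scene","wrist"]:
    c=pickle.load(open(n+".pkl","rb")); W=cloud(c,T@c["T_tool_cam"] if n=="wrist" else None); m=c["z_map"]>0
    if n=="wrist": m&=c["z_map"]>.25; m[270:]=0; w=W
    Ps.append(W[m])
P=np.concatenate(Ps); xs=np.arange(0,.75,.05); ys=np.arange(1.0,-.2,-.05)
print("y\\x   ",*["%4d"%(x*100) for x in xs])
for y in ys:
    row=[]
    for x in xs:
        s=P[(abs(P[:,0]-x-.025)<.025)&(abs(P[:,1]-y-.025)<.025)]
        row.append("%4d"%(1000*s[:,2].max()) if len(s)>3 else "   .")
    print("%5.2f "%y,*row)
E
```

```text
y\x       0    5   10   15   20   25   30   35   40   45   50   55   60   65   70
 1.00  -744 -743 -743    .    .    . -744 -744 -744 -744 -743 -744 -743 -742 -743
 0.95  -745 -743 -742    .    .    . -744 -744 -745 -745 -745 -744 -743 -745 -745
 0.90     .    .    .    .    .    .    .    .    .    .    .    .    .    .    .
 0.85     .    .    .    .    .    .    .    .    .    .    .    .    .    .    .
 0.80     .    .    .    .    .    .    .    .    .    .    .    .    .    .    .
 0.75     .    .    .    .    .    .    .    .    .    .    .    .    .    .    .
 0.70     .    .    1   21   22   22   21  102    1    .    .    .    .    .    .
 0.65     .    .    2   22  132  128   22   85    .    .    .    .    .    .    .
 0.60     .    .    2   20   22   22   20   31   16   24   27    4    6   44    .
 0.55     .    1    2    2    4    5    7   12   20   29   29    5    6   64   69
 0.50     .    2    2    2    5    6    5    5    5    6    6    6    5   64   69
 0.45     .    2    3    2    4    4    5    4    5   20   21    7    5   65   69
 0.40     .    2    2    2    5   
[... 249 characters left out ...]
   8   10    5    5    5    5    5    5    5
 0.20     .    .    .    .    6    6    6   11    5    5    4    5   22   22   21
 0.15     .    .    .    .    5    6    6   11    5    5   32    5   21    9   21
 0.10     .    .    4    6    5    7    5   10    4    5   35   40   22   22   22
 0.05     .   39   15    6    6    6    6   10    5   69   69   51  198  196   24
-0.00     .   40   17    5    6    5    7   10    6   33   41   52  198  218  198
-0.05     .   16   17    5    6    6    7   10    5    5  257  258  199  203  197
-0.10     .   13   15    6    5    6    6   10    6    7  258  257  164  146    5
-0.15     .    .    5    6    6    6    7   10    4    7   11   11    4    4    4
```

```bash
python3 - <<'E'
from h import *
from scipy.spatial.transform import Rotation as R
T=np.eye(4);T[:3,:3]=R.from_euler('xyz',[179.9,0,-16.32],degrees=True).as_matrix();T[:3,3]=[.1895,.6473,.2256]
c=pickle.load(open("wrist.pkl","rb")); W=cloud(c,T@c["T_tool_cam"])
for u,v in [(270,155),(230,165),(150,190),(80,220),(20,230),(5,280),(300,110),(610,100),(245,12),(180,15),(60,60),(540,60),(320,290),(620,150)]: print(u,v,W[v,u].round(3),c["img"][v,u], c["z_map"][v,u])
E
```

```text
270 155 [0.251 0.668 0.071] [26 25 28] 0.30595323
230 165 [0.253 0.668 0.208] [25 23 26] 0.1728322
150 190 [0.254 0.668 0.294] [24 21 24] 0.09024176
80 220 [0.253 0.668 0.322] [22 20 23] 0.062768236
20 230 [0.254 0.669 0.334] [24 22 24] 0.050778147
5 280 [0.255 0.628 0.384] [22 21 24] 0.0
300 110 [0.279 0.639 0.019] [69 66 75] 0.34780726
610 100 [0.214 0.36  0.002] [45 43 48] 0.36118084
245 12 [0.363 0.658 0.033] [228 181  80] 0.31567818
180 15 [0.37  0.704 0.051] [168 128  83] 0.29904747
60 60 [ 0.624  1.199 -0.681] [21 20 23] 0.97987384
540 60 [ 0.265  0.419 -0.001] [241 239 244] 0.3550515
320 290 [ 0.111  0.67  -0.   ] [242 240 243] 0.40973145
620 150 [0.165 0.356 0.   ] [42 40 43] 0.37400693
```

{"api": "step_arm", "payload": {"commands": [[[0,20,0],0],[[0,40,0],0],[[0,40,0],0],[[0,40,0],0],[[0,40,0],0],[[17,31,0],0],[[34,22,0],0],[[34,22,0],0],[[34,22,0],0],[[34,22,0],0],[[34,22,0],0],[[34,22,0],0],[[34,22,0],0],[[34,22,0],0],[[34,22,0],0],[[34,22,0],0],[[0,0,0],0]], "gripper": 1, "grip_force": 20}}

```text
time_s: 2.28
tcp_pos: [0.412, 0.132, 0.2262]
eef_rot: [179.9, 0.0, -16.5]
contact_force: [0.7, -0.3, -0.2]
gripper_width: 0.0005
```

{"api": "step_arm", "payload": {"commands": [[[0,0,0],5.5],[[0,0,0],10],[[0,0,0],10],[[0,0,0],10],[[0,0,0],10],[[0,0,0],10],[[0,0,0],10],[[0,0,0],10],[[0,0,0],10],[[0,0,0],10],[[0,0,0],10],[[0,0,0],10],[[0,0,0],10],[[0,0,0],10],[[0,0,0],10],[[0,0,0],10],[[0,0,0],10],[[0,0,0],10],[[0,0,0],8],[[0,0,0],0]]}}

```text
time_s: 4.78
tcp_pos: [0.4107, 0.1343, 0.2265]
eef_rot: [180.0, -0.0, 160.3]
contact_force: [0.2, -0.3, -1.0]
gripper_width: 0.0005
```

```bash
cat > rel.py <<'E'
# shift needed in tool axes to reach press-frame point
import sys,numpy as np
from plant import r
from scipy.spatial.transform import Rotation as R
O=np.array([.6322,.0321,0]); a=np.radians(-20.1); Rp=R.from_euler('z',a).as_matrix()
s=r.get_state(); p=s["tcp_pos"]; Rt=R.from_euler('xyz',s["eef_rot"],degrees=True).as_matrix()
print("t",s["time_s"],"press frame",((p-O)@Rp*1000).round(1),"rot",s["eef_rot"].round(2),"j",s["joints"].round(1),"F",s["contact_force"].round(2))
for arg in sys.argv[1:]:
    q=np.array([float(v) for v in arg.split(",")])/1000
    print(arg,"tool shift mm",((O+Rp@q-p)@Rt*1000).round(1))
E
python3 rel.py -180,13,150 -180,13,50
```

```text
t 4.775 press frame [-243.1   19.8  226.5] rot [ 1.7999e+02 -1.0000e-02  1.6028e+02] j [  44.4   -3.2  -28.    -0.   -65.1 -154.2] F [ 0.2  -0.32 -1.03]
-180,13,150 tool shift mm [-63.1  -7.3  76.5]
-180,13,50 tool shift mm [-63.1  -7.3 176.5]
```

{"api": "step_arm", "payload": {"commands": [[[-30,-4,20],0.4],[[-33,-3,30],0],[[0,0,40],0],[[0,0,40],0],[[0,0,30],0],[[0,0,16],0],[[0,0,0],0]]}}

```text
time_s: 5.65
tcp_pos: [0.467, 0.1054, 0.0495]
eef_rot: [-179.9, -0.1, 159.9]
contact_force: [-0.8, 0.4, 1.1]
gripper_width: 0.0003
```

```bash
python3 rel.py -101,13,50; python3 - <<'E'
from plant import imaging
import cv2,pickle
c=imaging.capture("scene"); cv2.imwrite("pics/s1.png",cv2.resize(c["img"][100:400,200:500,::-1],(800,800))[:600])
E
```

```text
t 5.65 press frame [-180.3   12.1   49.5] rot [-1.7986e+02 -1.0000e-01  1.5995e+02] j [  36.3   13.7  -36.4   -0.   -40.1 -146.4] F [-0.83  0.39  1.11]
-101,13,50 tool shift mm [-79.3   0.8  -0.7]
```

View pics/s1.png

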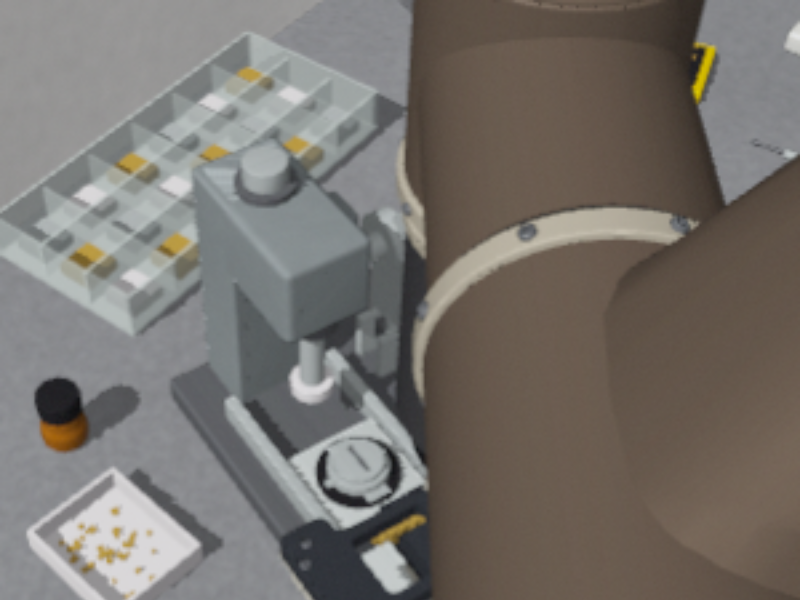

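```bash
python3 - <<'E'
from plant import imaging
from h import *
c=imaging.capture("top"); cv2.imwrite("pics/t1.png",cv2.resize(c["img"][120:420,180:480,::-1],(600,600)))
W=cloud(c); a=np.radians(-20.1)
P=(W-np.array([.6322,.0321,0]))@np.array([[np.cos(a),-np.sin(a),0],[np.sin(a),np.cos(a),0],[0,0,1]])
m=(W[...,2]>.05)&(P[...,0]<-70)&(P[...,0]>-.4)&(abs(P[...,1])<.25)
m&=(P[...,0]<-.07)
Q=P[m]*1000
for lo in range(50,600,50):
    s=Q[(Q[:,2]>=lo)&(Q[:,2]<lo+50)]
    if len(s): print(lo,len(s),s.min(0).round(),s.max(0).round())
E
```

```text
(no output)
```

View pics/t1.png

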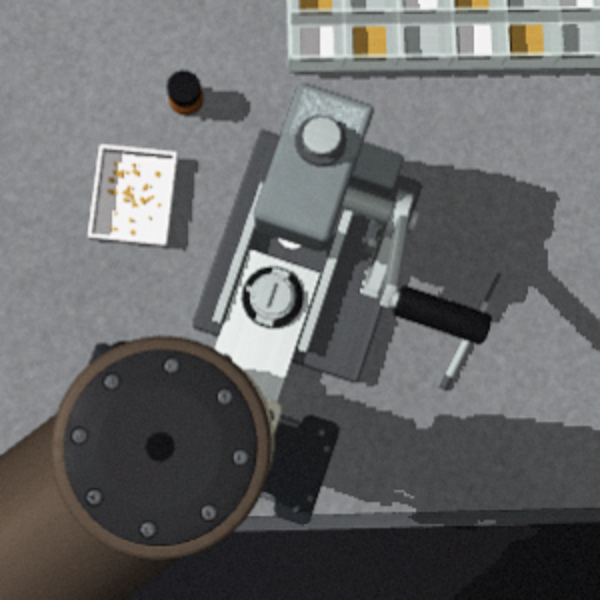

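{"api": "step_arm", "payload": {"commands": [[[-8,6,0],0],[[-10,0,0],0],[[-8,0,0],0],[[-8,0,0],0],[[-8,0,0],0],[[-8,0,0],0],[[-8,0,0],0],[[-7,0,0],0],[[-5,0,0],0],[[0,0,0],0]]}}

```text
time_s: 7.0
tcp_pos: [0.5361, 0.0869, 0.0505]
eef_rot: [-180.0, 0.0, 159.8]
contact_force: [-0.7, -0.6, -0.4]
gripper_width: 0.0004
```

```bash
cat > look.py <<'E'
import sys
from plant import imaging
from h import *
c=imaging.capture("top"); cv2.imwrite("pics/%s.png"%sys.argv[1],cv2.resize(c["img"][120:420,180:480,::-1],(600,600)))
E
python3 rel.py -101,18,50; python3 look.py t2
```

```text
t 7.0 press frame [-109.1   18.4   50.5] rot [-1.7999e+02  1.0000e-02  1.5977e+02] j [  29.9   18.7  -28.5    0.   -42.8 -140.1] F [-0.74 -0.61 -0.43]
-101,18,50 tool shift mm [-8.1 -0.4  0.5]
```

View pics/t2.png

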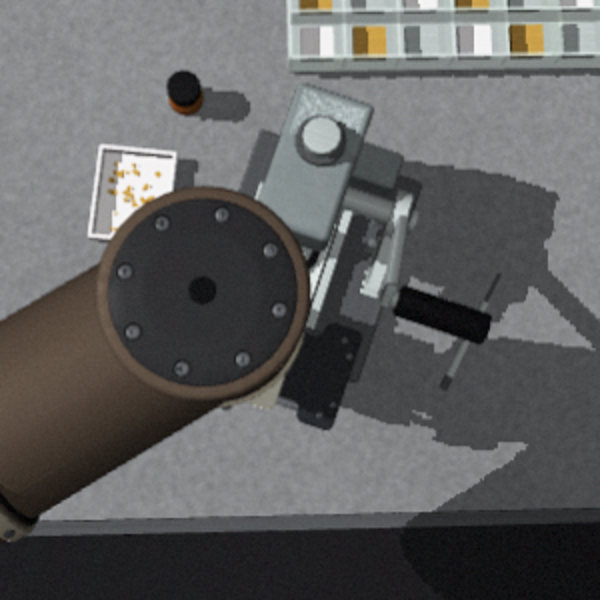

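{"api": "step_arm", "payload": {"commands": [[[-3,0,0],0],[[-3,0,0],0],[[-1,0,0],0],[[0,0,0],0]]}}

```text
time_s: 7.55
tcp_pos: [0.5423, 0.0846, 0.0505]
eef_rot: [-180.0, -0.0, 159.8]
contact_force: [-1.2, -0.2, 0.4]
gripper_width: 0.0003
```

```bash
python3 rel.py -101,18,50
```

```text
t 7.55 press frame [-102.5   18.4   50.5] rot [-179.99   -0.    159.78] j [  29.3   19.2  -27.7    0.   -43.1 -139.5] F [-1.16 -0.18  0.39]
-101,18,50 tool shift mm [-1.5 -0.4  0.5]
```

{"api": "step_arm", "payload": {"commands": [[[-1,0,0],0],[[-1,0,0],0],[[-1,0,0],0],[[0,0,0],0]]}}

```text
time_s: 8.05
tcp_pos: [0.5428, 0.0843, 0.0504]
eef_rot: [-180.0, -0.2, 159.7]
contact_force: [-13.9, 8.4, 8.5]
gripper_width: 0.0004
```

```bash
python3 rel.py -101,18,50
```

```text
t 8.05 press frame [-101.9   18.3   50.4] rot [-179.96   -0.2   159.75] j [  29.2   19.3  -27.4   -0.2  -43.4 -139.3] F [-13.95   8.42   8.5 ]
-101,18,50 tool shift mm [-0.9 -0.3  0.4]
```

{"api": "step_arm", "payload": {"commands": [[[0,0,0],0],[[0,0,0],0],[[5,0,0],0],[[20,0,0],0],[[30,0,-5],0],[[10,0,-40],0],[[0,0,-50],0],[[0,0,-50],0],[[0,0,-50],0],[[0,0,-40],0],[[0,0,0],0]]}}

```text
time_s: 9.43
tcp_pos: [0.486, 0.1068, 0.2893]
eef_rot: [179.7, 0.3, 159.8]
contact_force: [0.6, -0.2, -0.1]
gripper_width: 0.0006
```

```bash
python3 rel.py -50.3,-117,275; cat > pp.py <<'E'
from plant import imaging
from h import *
import sys
c=imaging.capture("top"); cv2.imwrite("pics/%s.png"%sys.argv[1],cv2.resize(c["img"][120:420,180:480,::-1],(600,600)))
W=cloud(c); a=np.radians(-20.1)
P=1000*(W-np.array([.6322,.0321,0]))@np.array([[np.cos(a),-np.sin(a),0],[np.sin(a),np.cos(a),0],[0,0,1]])
for n,m in [("tab",(abs(P[...,2]-66)<5)&(abs(P[...,0]+90)<40)&(abs(P[...,1])<40)),("back",(P[...,2]>40)&(P[...,2]<55)&(P[...,0]>-60)&(abs(P[...,1])<30)&(P[...,0]<0)),
 ("handle",(P[...,2]>110)&(P[...,2]<270)&(P[...,1]<-88)&(P[...,1]>-155)&(P[...,0]>-160)&(P[...,0]<-20)&(c["img"].max(2)<60)),
 ("button",(P[...,2]>204)&(P[...,2]<225)&(abs(P[...,0]-50)<25)&(abs(P[...,1])<25))]:
    Q=P[m]; 
    if len(Q): print(n,len(Q),Q.mean(0).round(1),Q.min(0).round(1),Q.max(0).round(1))
E
python3 pp.py t3
```

```text
t 9.425 press frame [-163.    19.9  289.3] rot [179.69   0.31 159.79] j [ 3.510e+01  1.100e+00 -1.560e+01  1.000e-01 -7.290e+01 -1.454e+02] F [ 0.62 -0.22 -0.09]
-50.3,-117,275 tool shift mm [-112.9 -136.8   14.2]
tab 36 [-81.7 -11.2  65.8] [-88.3 -16.   62.5] [-76.9  -3.2  69.1]
back 117 [-10.8   0.2  45.1] [-23. -18.  40.] [-2.5 18.1 51.3]
handle 720 [ -49.6 -118.6  252.5] [ -59.3 -149.3  240.8] [-36.7 -88.3 258. ]
button 302 [ 4.920e+01 -1.000e-01  2.139e+02] [ 36.6 -13.4 204.2] [ 63.4  13.8 219.5]
```

View pics/t3.png

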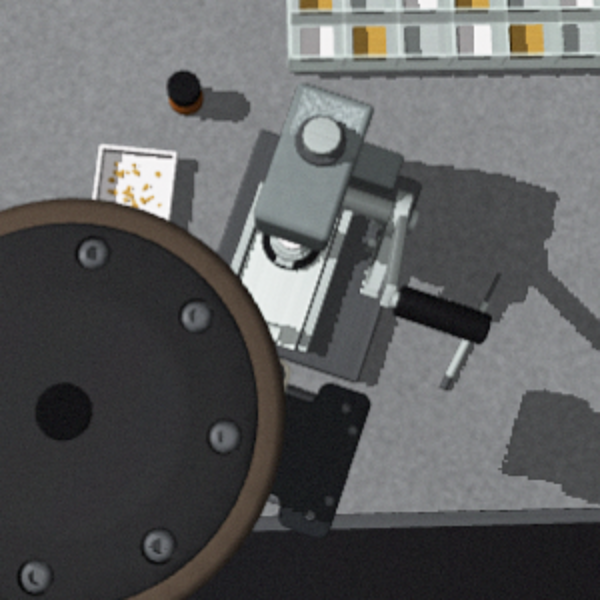

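{"api": "step_arm", "payload": {"commands": [[[-10,-12,0],0],[[-20,-25,0],0],[[-25,-30,0],0],[[-25,-30,0],0],[[-20,-25,3],0],[[-13,-15,5],0],[[0,0,2],0],[[0,0,0],0]]}}

```text
time_s: 10.48
tcp_pos: [0.5423, -0.0618, 0.2745]
eef_rot: [-179.9, -0.1, 159.7]
contact_force: [0.3, 0.4, -0.8]
gripper_width: 0.0002
```

```bash
python3 - <<'E'
import numpy as np
for q in np.arange(0,.76,.06):
    e=.96-q; print(round(q,2),round(30-140*np.cos(e),1),round(130+140*np.sin(e)+11,1))
E
python3 rel.py -50.3,-117,257; python3 pp.py t4
```

```text
0.0 -50.3 255.7
0.06 -57.0 250.7
0.12 -63.4 245.3
0.18 -69.5 239.5
0.24 -75.3 233.3
0.3 -80.6 226.8
0.36 -85.5 220.0
0.42 -90.1 213.0
0.48 -94.2 205.6
0.54 -97.8 198.1
0.6 -101.0 190.3
0.66 -103.7 182.4
0.72 -106.0 174.3
t 10.475 press frame [ -52.1 -119.   274.5] rot [-1.7995e+02 -9.0000e-02  1.5975e+02] j [  14.1    6.8  -11.3   -0.   -72.1 -124.3] F [ 0.3   0.42 -0.79]
-50.3,-117,257 tool shift mm [-1.8  2.  17.5]
button 94 [ 56.6   4.2 214.4] [ 47.2  -8.3 211. ] [ 64.6  13.1 218.5]
```

View pics/t4.png

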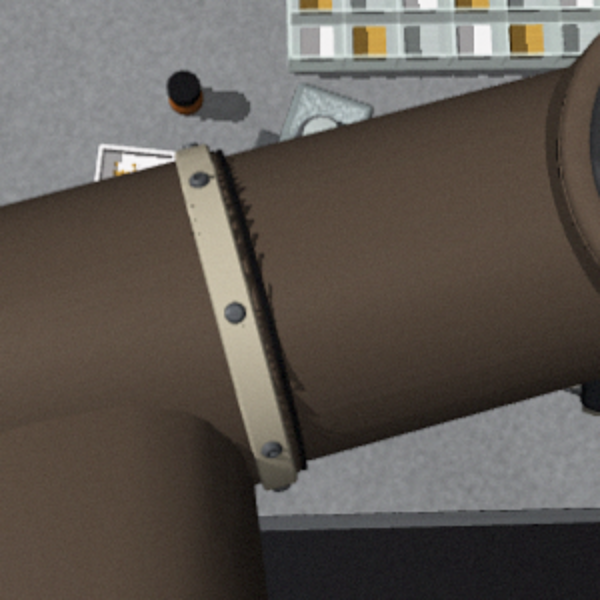

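```bash
python3 - <<'E'
from plant import imaging
from h import *
for n in ["top","scene"]:
    c=imaging.capture(n); W=cloud(c)
    if n=="top":
        for u,v in [(270,230),(300,270),(350,220),(400,250),(440,200),(420,300)]: print(u,v,W[v,u].round(3))
    cv2.imwrite("pics/s4.png",c["img"][:,:,::-1])
E
```

```text
270 230 [0.532 0.082 0.695]
300 270 [0.511 0.067 0.703]
350 220 [0.537 0.04  0.695]
400 250 [0.52  0.016 0.699]
440 200 [ 0.547 -0.007  0.696]
420 300 [0.495 0.004 0.687]
```

View pics/s4.png

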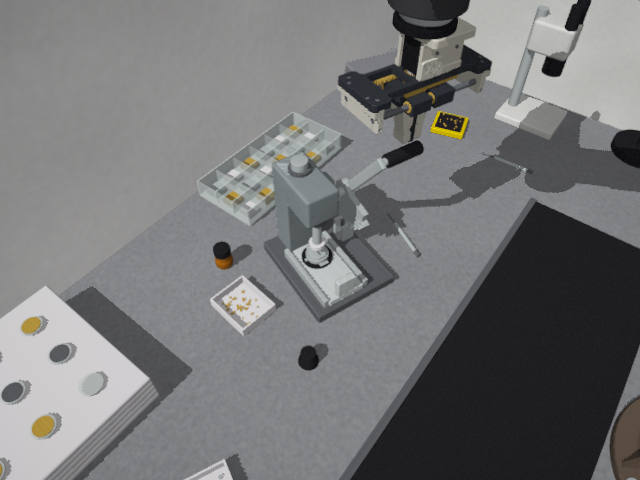

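{"api": "step_arm", "payload": {"commands": [[[0,0,14],0],[[0,0,4],0],[[6,0,5],0],[[6,0,6],0],[[6,0,6],0],[[6,0,6],0],[[5,0,6],0],[[5,0,7],0],[[5,0,7],0],[[4,0,7],0],[[3,0,7],0],[[0,0,0],0]]}}

```text
time_s: 12.12
tcp_pos: [0.4994, -0.0455, 0.2001]
eef_rot: [-180.0, -0.0, 159.8]
contact_force: [-1.6, 1.1, 3.0]
gripper_width: 0.0004
```

```bash
cat > sc.py <<'E'
from plant import imaging
from h import *
import sys
c=imaging.capture("scene"); cv2.imwrite("pics/%s.png"%sys.argv[1],cv2.resize(c["img"][100:340,230:500,::-1],(675,600)))
W=cloud(c); a=np.radians(-20.1)
P=1000*(W-np.array([.6322,.0321,0]))@np.array([[np.cos(a),-np.sin(a),0],[np.sin(a),np.cos(a),0],[0,0,1]])
m=(P[...,2]>120)&(P[...,2]<262)&(P[...,1]<-88)&(P[...,1]>-147)&(P[...,0]>-130)&(P[...,0]<-25)&(c["img"].max(2)<60)
m=cv2.morphologyEx(m.astype(np.uint8),cv2.MORPH_OPEN,np.ones((3,3)))>0
Q=P[m]; print("handle n",len(Q))
if len(Q): print(Q.mean(0).round(1),"top z",np.percentile(Q[:,2],95).round(1))
m=(P[...,2]>204)&(P[...,2]<225)&(abs(P[...,0]-50)<25)&(abs(P[...,1])<25)
if m.any(): print("button",np.median(P[m],0).round(1))
m=(abs(P[...,2]-66)<4)&(abs(P[...,0]+90)<40)&(abs(P[...,1])<25)
if m.any(): print("tab",P[m].mean(0).round(1),P[m].min(0).round(),P[m].max(0).round())
E
python3 rel.py -106,-117,175; python3 sc.py s5
```

```text
t 12.125 press frame [ -98.  -118.5  200.1] rot [-1.7998e+02 -3.0000e-02  1.5979e+02] j [  17.3    5.3  -23.    -0.   -61.7 -127.5] F [-1.57  1.1   2.99]
-106,-117,175 tool shift mm [ 8.   1.5 25.1]
handle n 291
[-104.1 -111.7  197. ] top z 219.5
button [ 44.7   1.  214.4]
tab [-87.   -0.6  65.9] [-93. -19.  62.] [-79.  16.  69.]
```

View pics/s5.png

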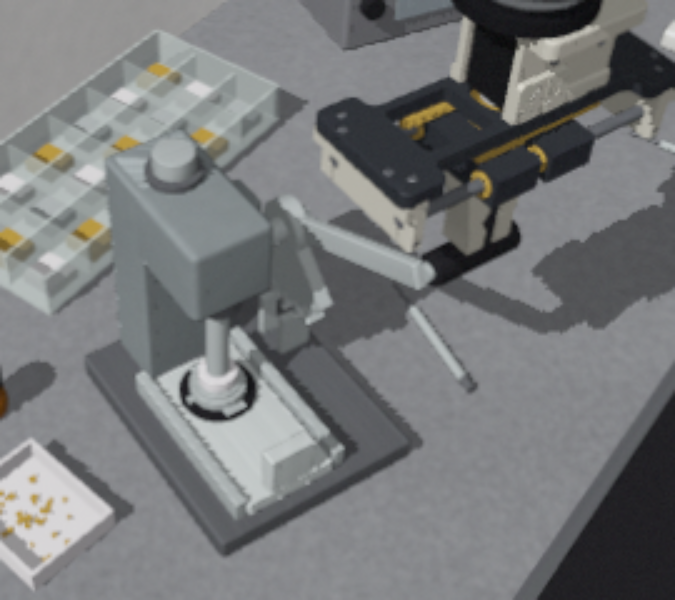

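{"api": "step_arm", "payload": {"commands": [[[2,0,6],0],[[2,0,6],0],[[2,0,6],0],[[1,0,5],0],[[0,0,1],0],[[0,0,0],0]]}}

```text
time_s: 12.92
tcp_pos: [0.4931, -0.0432, 0.1766]
eef_rot: [-180.0, -0.0, 159.8]
contact_force: [-1.0, 0.0, 2.4]
gripper_width: 0.0003
```

```bash
python3 rel.py -106,-117,175; python3 sc.py s6
```

```text
t 12.925 press frame [-104.7 -118.5  176.6] rot [-179.99   -0.    159.79] j [  17.8    5.9  -25.7    0.   -58.4 -128. ] F [-1.03  0.01  2.43]
-106,-117,175 tool shift mm [1.3 1.5 1.6]
handle n 289
[-112.2 -112.1  173.1] top z 180.1
button [ 44.1   1.4 215. ]
tab [-87.   -0.5  65.9] [-93. -18.  62.] [-80.  17.  70.]
```

View pics/s6.png

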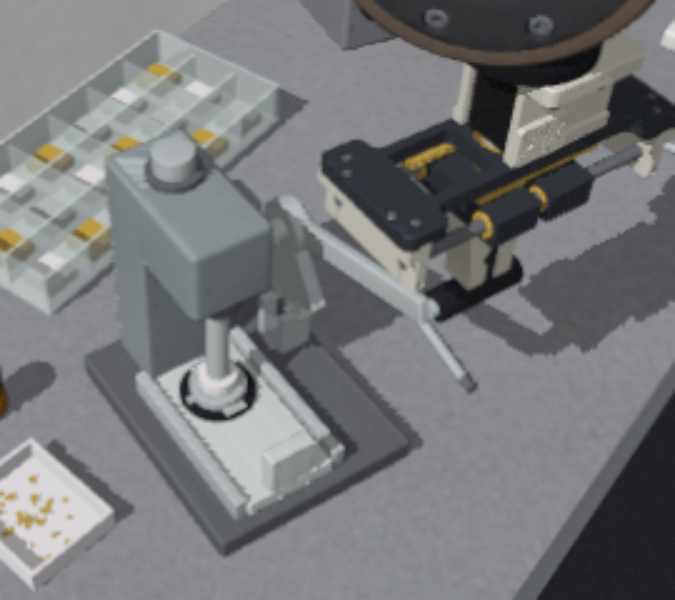

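{"api": "step_arm", "payload": {"commands": [[[1,0,3],0],[[0,0,0],0],[[0,0,-3],0],[[0,0,-5],0],[[0,0,-10],0],[[0,0,-20],0],[[0,0,-20],0],[[0,0,0],0]]}}

```text
time_s: 13.98
tcp_pos: [0.4929, -0.0425, 0.2333]
eef_rot: [179.9, 0.1, 159.8]
contact_force: [-0.6, -0.9, 0.1]
gripper_width: 0.0003
```

```bash
python3 rel.py -106,-117,175; python3 sc.py s7
```

```text
t 13.975 press frame [-105.2 -118.   233.3] rot [1.7990e+02 1.3000e-01 1.5979e+02] j [  17.9    3.   -21.     0.   -65.9 -128.1] F [-0.55 -0.9   0.14]
-106,-117,175 tool shift mm [ 1.   0.9 58.3]
handle n 470
[-108.3 -116.8  183.1] top z 185.0
button [ 44.4   1.4 214.9]
tab [-87.   -0.5  66. ] [-93. -18.  62.] [-79.  16.  70.]
```

View pics/s7.png

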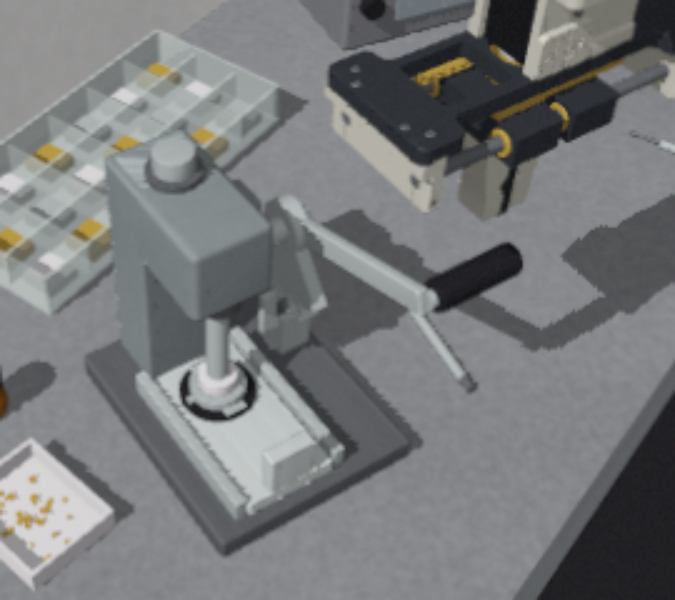

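{"api": "step_arm", "payload": {"commands": [[[0,0,-15],0],[[-15,10,-5],0],[[-30,22,0],0],[[-30,25,0],0],[[-30,25,0],0],[[-30,22,0],0],[[-20,14,0],0],[[0,0,0],0]]}}

```text
time_s: 15.02
tcp_pos: [0.6793, 0.0147, 0.2503]
eef_rot: [-179.9, -0.1, 159.8]
contact_force: [-0.9, 0.5, -1.2]
gripper_width: 0.0002
```

```bash
python3 rel.py 50,0,215; python3 sc.py s8
```

```text
t 15.025 press frame [ 5.020e+01 -1.000e-01  2.503e+02] rot [-1.7992e+02 -1.0000e-01  1.5979e+02] j [  17.6   20.3    3.5    0.   -73.3 -127.8] F [-0.86  0.52 -1.18]
50,0,215 tool shift mm [ 0.1  0.2 35.3]
handle n 453
[-107.9 -117.3  179.8] top z 184.0
button [ 44.4   1.3 214.8]
tab [-87.   -0.5  66. ] [-92. -18.  62.] [-80.  16.  69.]
```

View pics/s8.png

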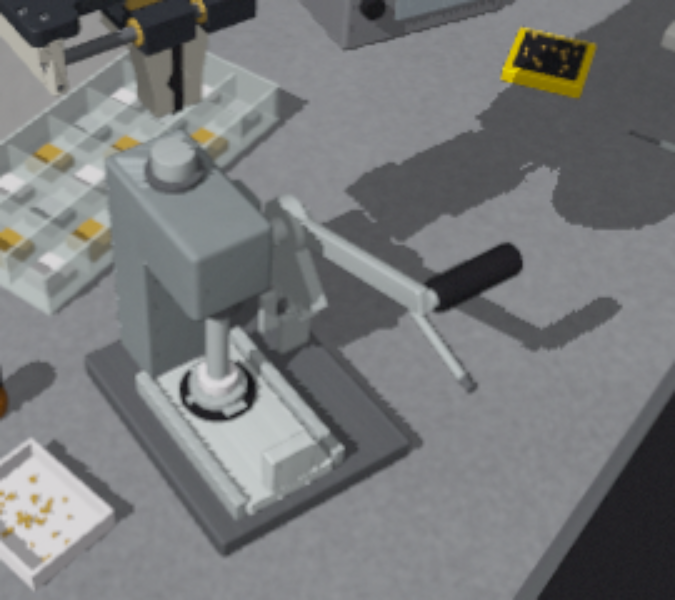

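{"api": "step_arm", "payload": {"commands": [[[0,0,15],0],[[0,0,13],0],[[0,0,4],0],[[0,0,3],0],[[0,0,2],0],[[0,0,2],0],[[0,0,2],0],[[0,0,1],0],[[0,0,0],0],[[0,0,0],0]]}}

```text
time_s: 16.32
tcp_pos: [0.6785, 0.0143, 0.2103]
eef_rot: [180.0, 0.0, 159.8]
contact_force: [-2.5, 1.6, 5.8]
gripper_width: 0.0007
```

```bash
python3 rel.py 50,0,208; python3 sc.py s9
```

```text
t 16.325 press frame [ 49.6  -0.8 210.3] rot [1.7999e+02 4.0000e-02 1.5979e+02] j [  17.6   21.4   -0.2    0.   -68.4 -127.8] F [-2.46  1.56  5.76]
50,0,208 tool shift mm [-0.4  0.8  2.3]
handle n 494
[ -55.5 -117.   251.7] top z 256.7
button [ 39.    3.3 216.2]
tab [-87.   -0.5  65.8] [-93. -18.  62.] [-80.  16.  69.]
```

View pics/s9.png

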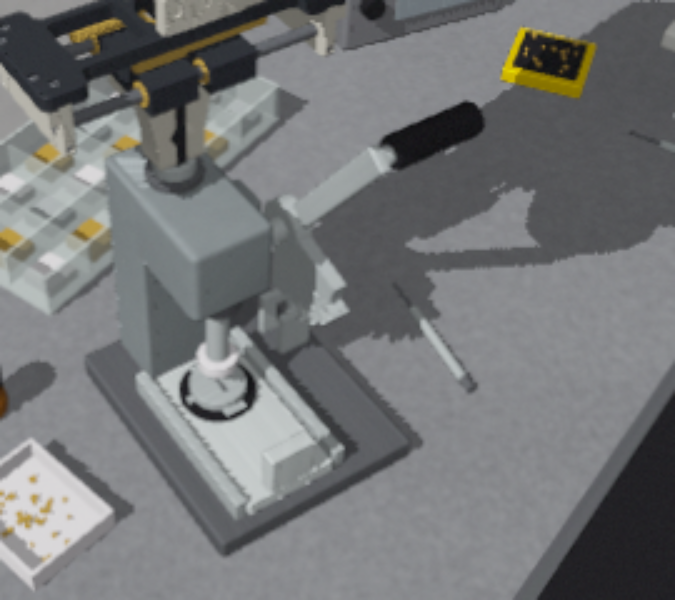

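{"api": "step_arm", "payload": {"commands": [[[0,0,0],0],[[0,0,0],0],[[0,0,0],0],[[0,0,0],0]]}}

```text
time_s: 16.88
tcp_pos: [0.6785, 0.0143, 0.2103]
eef_rot: [180.0, 0.0, 159.8]
contact_force: [-2.4, 0.5, 5.5]
gripper_width: 0.0002
```

```bash
python3 sc.py s10
```

```text
handle n 483
[ -55.4 -117.3  251.9] top z 256.7
button [ 38.8   3.4 216.5]
tab [-86.9  -0.6  65.7] [-93. -19.  62.] [-80.  16.  69.]
```

```bash
sed 's/c=imaging.capture("scene")/c=pickle.load(open("scene.pkl","rb"))/;s/from plant import imaging//' sc.py > sc0.py; python3 sc0.py s00
```

```text
handle n 477
[ -55.5 -117.   251.9] top z 256.7
button [ 44.2   1.3 215. ]
```

Handle reads the same as at rest at the start. Now lifting off.

{"api": "step_arm", "payload": {"commands": [[[0,0,-2],0],[[0,0,-4],0],[[0,0,-15],0],[[0,0,-30],0],[[0,0,-40],0],[[0,0,-20],0],[[0,0,0],0],[[0,0,0],0]]}}

```text
time_s: 17.92
tcp_pos: [0.678, 0.0145, 0.3198]
eef_rot: [-180.0, -0.1, 159.8]
contact_force: [-0.4, -0.7, -0.5]
gripper_width: 0.0005
```

```bash
python3 sc.py s11; python3 rel.py; python3 - <<'E'
from h import *
from plant import imaging
c=imaging.capture("scene"); a=cloud(c); b=cloud(pickle.load(open("scene.pkl","rb")))
cx=np.radians(-20.1)
for n,(u0,u1,v0,v1) in dict(tray=(208,278,274,335),loupe=(296,322,342,372),jar=(210,236,238,272)).items():
    o=pickle.load(open("scene.pkl","rb"))["img"]; print(n,np.abs(o[v0:v1,u0:u1].astype(int)-c["img"][v0:v1,u0:u1]).mean().round(1))
# watch back height, steel disc at press origin
P=1000*(a-np.array([.6322,.0321,0]))
for rr in (16,): 
    m=(np.hypot(P[...,0],P[...,1])<rr)&(P[...,2]>40)&(P[...,2]<54); print("back z now",np.median(P[m][:,2]))
P=1000*(b-np.array([.5822,.0508,0])); m=(np.hypot(P[...,0],P[...,1])<16)&(P[...,2]>40)&(P[...,2]<54); print("back z start",np.median(P[m][:,2]))
E
```

```text
handle n 490
[ -55.5 -117.2  251.7] top z 256.6
button [ 44.7   1.  214.9]
tab [-87.   -0.5  65.9] [-93. -18.  62.] [-80.  16.  69.]
t 17.975 press frame [ 49.1  -0.9 319.4] rot [-1.7996e+02 -9.0000e-02  1.5978e+02] j [  17.6   18.7    9.9   -0.   -81.3 -127.8] F [-0.14  0.19 -1.25]
tray 3.3
loupe 2.5
jar 2.7
back z now 44.283123391464784
back z start 48.276992138571785
```

View pics/s11.png

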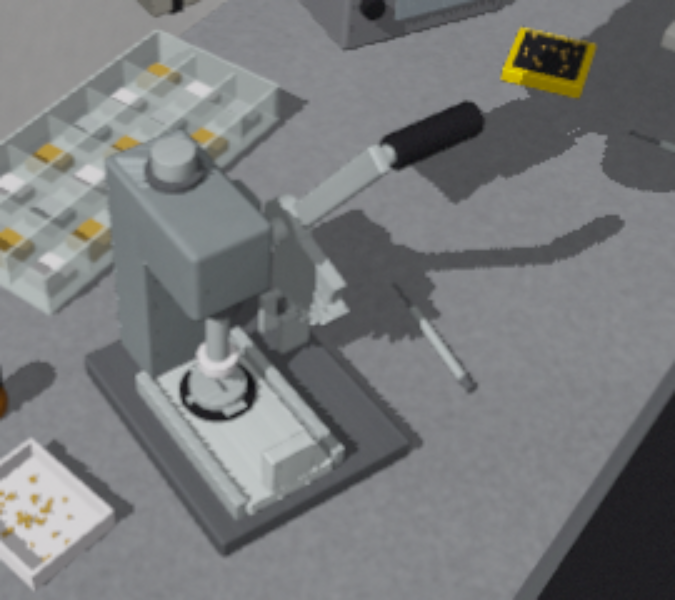

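```bash
python3 -c "
from plant import close_job; print(close_job())"
```

```text
the job is handed in; nothing more can be done
None
```

The watch is closed and the job is handed in, at about 18 s of the 46 s allowed. `close_job()` reports no verdict, so what follows rests on my own checks.

**What I did**
- **Carrier:** I pushed it to its stop with the shut fingertips, until about 16 N built up against the stop.
- **Lever:** I followed the handle's arc down to about 0.72 rad and let go. The ratchet held it: the bar's top measured about 184 mm, against 182 mm expected for the third notch.
- **Button:** I pressed it about 5 mm, at roughly 6 N, until the lever was fully back up. Then I lifted clear.

**Last checks**
- **Lever:** the handle reads the same as at the start (bar top 256.6 mm, 256.7 mm then), so it is up at rest.
- **Button:** it is out, at 214.9 mm.
- **Watch back:** it dropped from 48.3 to 44.3 mm, which is the full 4 mm to flush.
- **Surroundings:** the tray, jar and loupe look unchanged in the pictures. I only judged the screwdriver by eye, and it lies where it was.
- **Robot:** it touches nothing.

**One disagreement:** the scene camera puts the carrier tab at x = -87 mm in the press frame, where -85 mm is home. That is within the calibration error of about 2 mm, and the stop was clearly felt, so I took the carrier as home.

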